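# Pop a praline out of the counter dispenser and trap it

### The job

Press the dispenser's spring key all the way down with one finger so that the round praline pops out of its socket, and have the other finger standing in the lane to trap the praline before it rolls off the open end. Do not grasp or lift the praline, and leave the things around the dispenser alone. Finish while holding: one finger still keeping the key down, the other still stopping the praline at rest in the lane.

Things in the scene. Friction and masses are not known exactly. Their poses are not given: they have to be found in the camera images.
- dispenser: Praline dispenser, fixed: light wooden base plate (x -95 to 95, y -52 to 112 mm, 8 thick) with a sloping lane and a push key beside it. Origin on the table under the lane's centre line; x uphill along the lane, y to the key's side, z up. Lane: metal floor 45 mm wide, sloping 12 degrees down to -x, between wooden rails 6 mm thick and 9 mm above the floor.
- lane_end (a point): Open lower end of the lane, middle of its floor, at dispenser x = -78, y = 0, z = 29 mm: here the praline would roll off.
- socket_lip (a point): Middle of the socket's lip, where the lane floor ends uphill, at dispenser x = 36, y = 0, z = 54 mm. The socket behind it (to x = 75 mm) is a sloping lifter plate 9 mm below the lane's level; its back board tops out at z = 80 mm, the dispenser's highest point.
- praline_center (a point): Centre of the round praline in copper-coloured foil, a loose ball 40 mm across, about 60 g. It starts in the socket, centre at dispenser x = 50, y = 0, z = 68 mm. Once raised over the lip (key about 7 mm down) it rolls by itself down the lane to -x, off its end in about 0.4 s; anything blocking the lane at the ball's mid height stops it.
- key_top (a point): Middle of the top face of the push key, a flat steel cap 34 x 34 mm with a dark pad; moves with the key. Unpressed at dispenser x = -10, y = 65, z = 70 mm; fully down z = 58 mm. Its wooden housing is 44 x 44 mm, with a collar 55.5 mm high.
- lane_point (a point): Middle of the lane floor straight beside the key, at dispenser x = -10, y = 0, z = 44 mm: 65 mm from the key's middle along the dispenser's y. A fingertip over it at the height of the pressed key (58 mm) is 14 mm above the floor, clear of the rails, and blocks the praline, which comes to rest against its uphill side.
- ejector (a joint): Travel of the push key: 0 up, 0.012 m fully down. A spring returns it: about 2 N to start, 5.4 N fully down. It drives the lifter plate under the praline (15 mm up for the key's 12 mm).
- price_holder_0: Bystander, loose: oak block 22 x 52 x 16 mm with an upright price card (66 wide, 62 high), on the side of the lane away from the key. Origin under its middle.
- pack_05: Bystander, loose: flat striped gift pack 70 x 189 x 47 mm, left of the work. Origin under its middle.
- pack_25: Bystander, loose: gift pack with a bow, 142 x 173 x 86 mm, right of the work, at the back. Origin under its middle.
- canister_2: Bystander, loose: round canister with a wooden lid and knob, 64 mm across, 75 mm high, right of the work. Origin under its middle.
- praline: The praline as a body (its origin is on the ball's skin and turns with it: use its centre point instead).

How it is judged:
By the outcome, as a careful person would: the job done as asked, in the order asked, and still so for the second after the job is handed in, while the arm keeps its last pose, push and grip.
It also fails if it takes over 29 s, if anything falls off the work surface, if the arm or the gripper's body presses on something with over 40 N, if the wrist force passes 120 N, or if a joint passes its speed limit or range.

### The arm

A 7-joint arm with a two-finger parallel gripper is mounted at the origin on a cart in front of the work surface, level with it; the furniture and walls round the work are solid. World frame = base frame: x ahead of the robot, y to its left, z up, the work surface at z = 0. Lengths are in mm, angles in rad, forces in N, time in s.
With the tool pointing down it reaches from about 425 to 875 mm from the base axis. Payload 8.4 kg.
Tool frame: the origin (TCP) lies midway between the tips of the shut fingers; the grasp point (between the pads) lies 19 mm behind it; z points along the fingers, y is the direction in which the jaws open and shut (so a half turn about z gives the same grasp; the last joint's range is limited). The gripper opens to 87 mm and grips with 3 to 60 N. Pads are 19 mm wide; open, the fingers measure 117 mm over their backs; the gripper's body (75 mm by 190 mm) begins 51 mm behind the grasp point.
Start: joints at [1.201, 0.333, 0.04, 1.465, -0.013, 1.343, -0.059], TCP at [173.855, -626.288, 196.346] pointing down, gripper open.
Joint ranges: [-2.58, 2.58], [-0.38, 2.09], [-1.3, 1.39], [0.25, 2.4], [-1.5, 4.64], [0.08, 2.09], [-2.65, 2.65]. Speed limits (rad/s): [2.22, 2.22, 2.79, 2.79, 3.14, 3.14, 3.14].

### API

Orientations are given as a unit quaternion [x, y, z, w].
In Python, from workcell import ctrl gives the robot as it stands.
- The arm moves only by the tool servo_tool, never from a script. Its argument "steps" is a list that holds one entry, the list of rows, each a list of 7 numbers: the turn, a rotation vector about the tool's x, y, z in rad, then the shift along the tool's x, y, z in mm, then the opening, from 0 (shut) to 1 (fully open). A call has 1 to 10 rows; each row is the pose to reach, as a shift and turn from the pose commanded when the call began, along the tool's axes at that moment; what a row does not reach only later rows make up. A row lasts 1/10 s, in which the tool goes at most 50 mm and 8.59 degrees, less where a joint would pass 70% of its speed; a pose out of reach is approached as far as the arm can. A call with a gripper value outside its range is refused whole. The fingers move at their own pace and stop on an object; "newtons" is the grip in N (left out, the last holds). Time passes only in rows, so rows that repeat a pose let the fingers close. It gives the time, the measured TCP pose, the force and the opening at its end, in the units of the state.
- ctrl.get_obs(): the state, without advancing time (a new reading comes with each control period).
- ctrl.read_camera(name): name is "scene" or "top" or "wrist"; returns a dict with "img" (400x640x3 uint8, red, green, blue), "mtx" (3x3 intrinsics, pixels), "R" (3x3) and "t" (3): a world point X has camera coordinates R X + t. Camera axes: x right, y down, z forward; pixel columns grow to the right and rows downward; lengths in mm; the calibration is good to about 2 mm. A picture is of the moment at which its call begins. There is no depth.
- ctrl.sign_off(): hands the job in, once; it reports no verdict.
Trained networks look in a picture, given as the dict that the camera call returned (one of the last four; its "shot" number tells which), for a name from the list of things; names that differ only in an ending like _2 or _b are one class to them, and where a whole thing is asked for, a point or a joint stands for the part that bears it (a point fixed in the world has none). Each returns a list of dicts, best first, with "score" (0 to 1); they miss things now and then, are a little off and sometimes report something else, mostly with a low value. They report only what shows in the picture. A call takes as long as a camera call.
- ctrl.look_for(picture, name): "box" ([left, top, width, height] in pixels, round what is visible of it).
- ctrl.pinpoint(picture, name): "centre" ([column, row] in pixels: a listed point, or the origin of a listed thing).
The state is a dict: "time_s": time; "q": joint angles; "joint_vel": joint speeds; "effort": joint torques, N m; "ee_pos": TCP position; "tool_rot": TCP orientation; "contact_force": force on the tool from outside, world axes, zero at the start; "ft_torque": the same for the moment, N m; "opening": finger opening in mm.
Only numpy, scipy, OpenCV 4.12 (cv2) and the standard library are available. Lean on these libraries where they do the work, as an engineer would, in place of code of your own. Each camera call takes 0.05 s, during which the arm holds its last target.

## Working session

There is one attempt and no reset: what is moved stays moved. The work goes in short steps, Python scripts to look and compute and a tool call to move; the robot and the scene stay as the last step left them, time stands still between calls to the robot, and variables do not carry over. Pictures are saved under pics/ and viewed, and the job is handed in when it is done.

Besides the shell and the picture viewer there is one more tool, called after "Call:" by a JSON object that holds its "name" and its "arguments", one argument or row to a line. servo_tool: Moves the arm, as the interface text tells. Its arguments: {"type":"object","properties":{"steps":{"type":"array","items":{"type":"array","items":{"type":"array","items":{"type":"number"}}}},"newtons":{"type":"number"}},"required":["steps"]}

```bash
mkdir -p pics; ls; cat > h.py <<'E'
import numpy as np, cv2, json
from workcell import ctrl
def shot(n,fn):
    p=ctrl.read_camera(n); cv2.imwrite('pics/'+fn,cv2.cvtColor(p['img'],cv2.COLOR_RGB2BGR)); return p
def ray(p,px):
    R=np.array(p['R']);t=np.array(p['t']);K=np.array(p['mtx'])
    return -R.T@t, R.T@np.linalg.solve(K,[px[0],px[1],1])
def atz(p,px,z):
    c,d=ray(p,px); return c+d*(z-c[2])/d[2]
def proj(p,X):
    c=np.array(p['R'])@np.array(X)+np.array(p['t']); u=np.array(p['mtx'])@c; return u[:2]/u[2]
E
python3 - <<'E'
from h import *
print(ctrl.get_obs())
Z=dict(key_top=70,praline_center=68,lane_end=29,socket_lip=54,lane_point=44,dispenser=0)
for n in ['scene','top']:
    p=shot(n,n+'0.png')
    for k,z in Z.items():
        for r in ctrl.pinpoint(p,k)[:2]: print(n,k,round(r['score'],2),np.round(r['centre'],1),atz(p,r['centre'],z).round(1))
print(ctrl.get_obs()['time_s'])
E
```

```text
pics
{'time_s': 0.0, 'q': array([ 1.20080199,  0.33389361,  0.0398715 ,  1.46628381, -0.01339203,
        1.34325775, -0.05852732]), 'joint_vel': array([-0.00065888, -0.00140927, -0.00067384, -0.0010356 , -0.00087811,
        0.00085326,  0.00067284]), 'effort': array([ 1.09430221e-03, -6.56371450e+01,  1.33610364e+00, -4.03811038e+01,
       -5.95841766e-02,  4.46347799e-02,  1.44300820e-04]), 'ee_pos': array([ 173.70639006, -625.83880874,  195.46429909]), 'tool_rot': array([ 9.90850239e-01,  1.34963632e-01, -1.62543497e-04, -7.71392419e-04]), 'contact_force': array([-0.25850475, -0.87662385, -0.06303765]), 'ft_torque': array([-0.05007271, -0.01990253,  0.00846366]), 'opening': 87.29456031952824}
scene key_top 0.58 [285.2 234.5] [551.6 139.3  70. ]
scene praline_center 0.75 [421.5 189.8] [ 374.3 -266.    68. ]
scene praline_center 0.68 [288.1 214.6] [604.6  61.7  68. ]
scene lane_end 0.84 [319.8 247.4] [481.9  87.7  29. ]
scene socket_lip 0.79 [292.3 219.3] [594.9  56.6  54. ]
scene lane_point 0.87 [306.5 229.8] [543.4  62.1  44. ]
scene lane_point 0.63 [320.1 246.2] [472.6  99.5  44. ]
scene dispenser 0.58 [301.7 241.3] [559.7  62.7   0. ]
top key_top 0.66 [276.6 203. ] [569.7 128.2  70. ]
top lane_end 0.82 [288.7 232.7] [478.9  93.3  29. ]
top socket_lip 0.81 [296.2 195.7] [593.9  69.6  54. ]
top socket_lip 0.28 [434.7 256. ] [ 413.1 -357.5   54. ]
top lane_point 0.57 [299.2 211.9] [544.1  60.2  44. ]
top lane_point 0.43 [275.7 201.4] [576.1 134.2  44. ]
top dispenser 0.73 [296.1 210.8] [549.2  73.2   0. ]
0.7
```

View images.

```bash
python3 - <<'E'
import cv2
a=cv2.imread('pics/scene0.png');b=cv2.imread('pics/top0.png')
cv2.imwrite('pics/s1.png',cv2.resize(a[150:300,180:380],(800,600),interpolation=2))
cv2.imwrite('pics/t1.png',cv2.resize(b[150:270,210:370],(800,600),interpolation=2))
E
```

```text
(no output)
```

View pics/scene0.png

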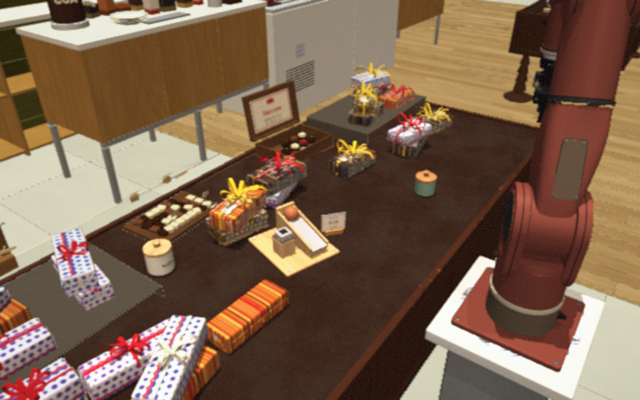

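View pics/top0.png

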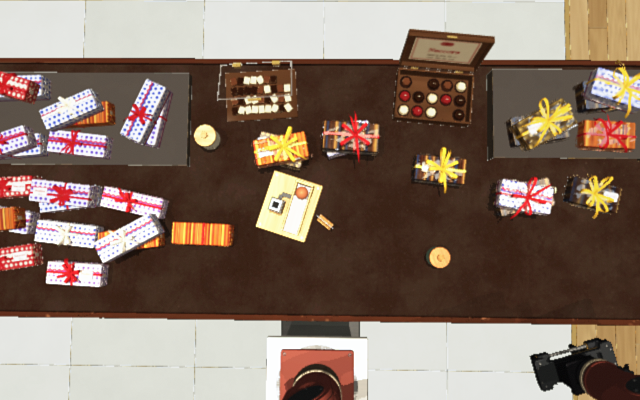

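```bash
ls pics
```

```text
s1.png
scene0.png
t1.png
top0.png
```

View pics/s1.png

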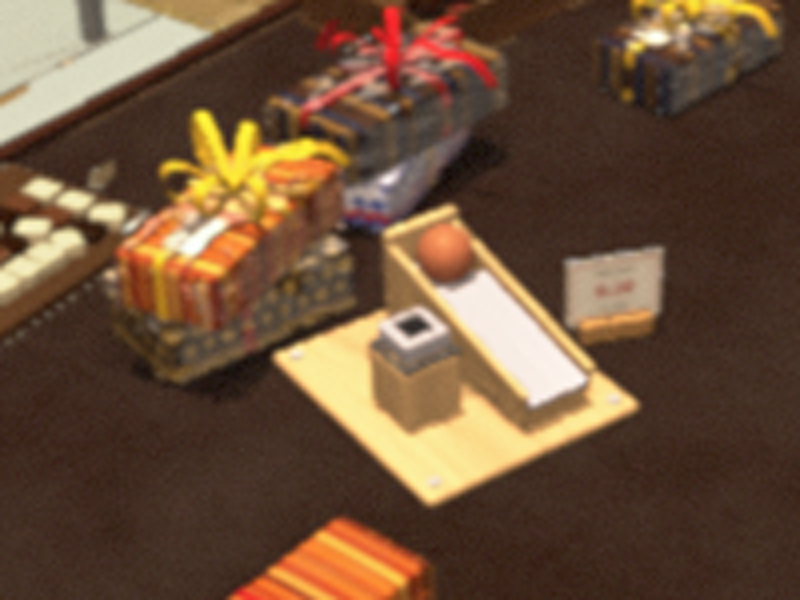

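View pics/t1.png

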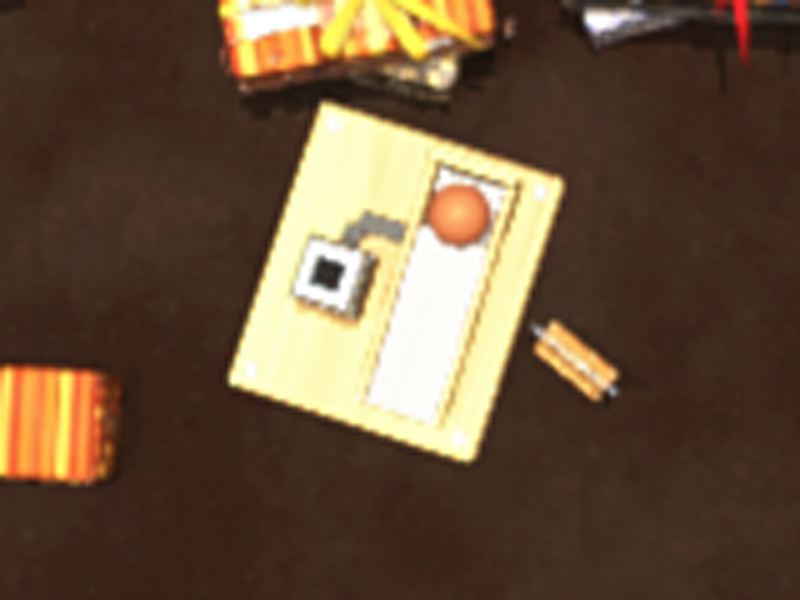

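```bash
cat > fit.py <<'E'
from h import *
from scipy.optimize import least_squares
from scipy.spatial.transform import Rotation as Ro
def W(q,P):
    c,s=np.cos(q[2]),np.sin(q[2]); return np.array([q[0]+c*P[0]-s*P[1],q[1]+s*P[0]+c*P[1],P[2]])
def fit(obs):
    f=lambda q: np.concatenate([(proj(p,W(q,P))-px)for p,P,px in obs])
    r=least_squares(f,[550,70,-0.2],loss='soft_l1',x_scale=[10,10,.1]); return r.x,f(r.x).reshape(-1,2)
E
python3 - <<'E'
from fit import *
T=ctrl.read_camera('top');S=ctrl.read_camera('scene')
a=(95,112,8);b=(95,-52,8);c=(-95,-52,8);d=(-95,112,8);k=(-10,65,70);m=(50,0,68)
t=[(a,322,100),(b,563,178),(c,470,462),(d,230,383),(k,326,273),(m,459,214)]
s=[(a,275,355),(c,637,405),(d,430,503),(k,414,327),(m,446,252)]
ot=[(T,P,np.array([(u+.5)/5-.5+210,(v+.5)/5-.5+150])) for P,u,v in t]
os_=[(S,P,np.array([(u+.5)/4-.5+180,(v+.5)/4-.5+150])) for P,u,v in s]
for o in (ot,os_,ot+os_):
    q,r=fit(o); print(q.round(3),'\n',r.round(1).tolist())
print('tcp',W(q,(-10,32.5,58)),'key',W(q,k),'lane',W(q,(-10,0,44)))
ob=ctrl.get_obs();R=Ro.from_quat(ob['tool_rot']);print(R.as_matrix().round(3),ob['ee_pos'])
E
```

```text
[ 5.56067e+02  6.77350e+01 -3.03000e-01] 
 [[-0.2, 0.2], [0.1, 0.2], [0.3, -0.1], [-0.5, -0.2], [0.3, 0.0], [-0.0, -0.2]]
[ 5.54291e+02  6.68970e+01 -3.08000e-01] 
 [[-0.6, -0.2], [0.9, -0.2], [-0.2, -0.2], [-0.0, 0.0], [0.1, 0.6]]
[ 5.5533e+02  6.7253e+01 -3.0400e-01] 
 [[0.0, 0.4], [0.2, 0.5], [0.4, 0.2], [-0.3, 0.0], [0.4, 0.2], [0.1, 0.0], [-1.0, -0.1], [0.5, -0.4], [-0.4, -0.3], [-0.4, -0.0], [-0.3, 0.6]]
tcp [555.50221871 101.25598831  58.        ] key [565.21762965 132.26986892  70.        ] lane [545.78680778  70.2421077   44.        ]
[[ 0.964  0.268  0.   ]
 [ 0.268 -0.964  0.   ]
 [ 0.    -0.    -1.   ]] [ 173.89058888 -626.27023298  196.34789549]
```

Call:
{"name": "servo_tool", "arguments": {
  "steps": [
    [[0, 0, -0.14, 31, -33, 0, 0.6], [0, 0, -0.28, 62, -66, 0, 0.6], [0, 0, -0.42, 93, -99, 0, 0.6], [0, 0, -0.56, 124, -132, 0, 0.6], [0, 0, -0.7, 155, -165, 0, 0.6], [0, 0, -0.84, 186, -198, 0, 0.6], [0, 0, -0.98, 217, -231, 0, 0.6], [0, 0, -1.12, 248, -264, 0, 0.6], [0, 0, -1.26, 279, -297, 0, 0.6], [0, 0, -1.4, 310, -330, 0, 0.6]]
  ]
}}

```text
time_s: 1.8
ee_pos: [384.9, -223.8, 196.7]
tool_rot: [0.669, 0.743, -0.0, 0.001]
contact_force: [0.7, 0.8, -0.2]
opening: 52.3
```

```bash
cat > st.py <<'E'
from h import *
from scipy.spatial.transform import Rotation as Ro
import sys
o=ctrl.get_obs();R=Ro.from_quat(o['tool_rot'])
print(o['time_s'],o['q'].round(2),o['ee_pos'].round(1),o['opening'],o['contact_force'].round(2))
print(R.as_matrix().round(3))
q=np.array([555.33,67.25,-.304]); c,s=np.cos(q[2]),np.sin(q[2])
X=np.array([c,s,0]);Y=np.array([-s,c,0])
tgt=np.array([q[0],q[1],0])-10*X+32.5*Y; tgt[2]=float(sys.argv[1])
print('shift tool',(R.inv().apply(tgt-o['ee_pos'])).round(1))
Rt=np.column_stack([-X,-Y*-1,[0,0,-1]]); 
if np.linalg.det(Rt)<0: print('neg')
print('rotvec',(R.inv()*Ro.from_matrix(Rt)).as_rotvec().round(4))
rel=o['ee_pos']-np.array([q[0],q[1],0]);print('disp frame',(rel@X).round(1),(rel@Y).round(1),rel[2].round(1))
E
python3 st.py 140
```

```text
1.8 [ 0.84 -0.07 -0.39  1.92 -0.03  1.29  0.56] [ 384.9 -223.8  196.7] 52.29926078680537 [ 0.68  0.81 -0.15]
[[-0.105  0.994  0.001]
 [ 0.994  0.105 -0.001]
 [-0.001  0.001 -1.   ]]
shift tool [305.3 203.9  56.6]
rotvec [-0.0000e+00  1.1000e-03 -1.1613e+00]
disp frame -75.5 -328.7 196.7
```

Call:
{"name": "servo_tool", "arguments": {
  "steps": [
    [[0, 0, -0.13, 33, 22, 0, 0.575], [0, 0, -0.26, 66, 44, 0, 0.575], [0, 0, -0.39, 99, 66, 0, 0.575], [0, 0, -0.52, 132, 88, 5, 0.575], [0, 0, -0.65, 165, 110, 10, 0.575], [0, 0, -0.78, 198, 132, 20, 0.575], [0, 0, -0.91, 231, 154, 30, 0.575], [0, 0, -1.04, 264, 176, 40, 0.575], [0, 0, -1.161, 295, 197, 50, 0.575], [0, 0, -1.161, 305, 204, 56, 0.575]]
  ]
}}

```text
time_s: 2.8
ee_pos: [557.3, 102.6, 139.8]
tool_rot: [0.151, 0.989, 0.001, -0.0]
contact_force: [-0.1, -0.9, -0.3]
opening: 50.2
```

```bash
python3 st.py 100; python3 - <<'E'
from h import *
p=shot('wrist','w1.png')
print(p['R'],p['t'])
b=shot('top','t2.png');a=shot('scene','s2.png')
a=a['img'][150:300,180:380,::-1]
cv2.imwrite('pics/s3.png',cv2.resize(a,(800,600),interpolation=2))
E
```

```text
2.8 [ 0.38  0.29 -0.75  1.72  0.21  1.22  0.85] [557.3 102.6 139.8] 50.235768772599144 [-0.06 -0.87 -0.33]
[[-0.955  0.298 -0.   ]
 [ 0.298  0.955  0.002]
 [ 0.001  0.002 -1.   ]]
shift tool [ 1.3 -1.9 39.8]
rotvec [ 0.0022 -0.0008  0.0017]
disp frame -8.7 34.3 139.8
[[ 0.29611839  0.95514944  0.00185672]
 [ 0.91046147 -0.28285068  0.30175388]
 [ 0.28874522 -0.0876644  -0.95338405]] [-263.61359985 -497.86646912  187.20526796]
```

View pics/w1.png

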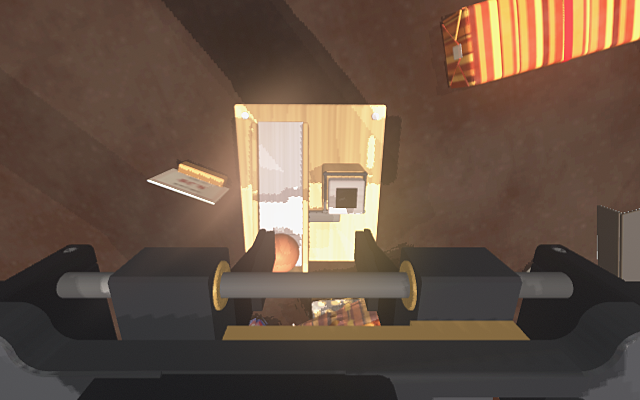

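View pics/s3.png

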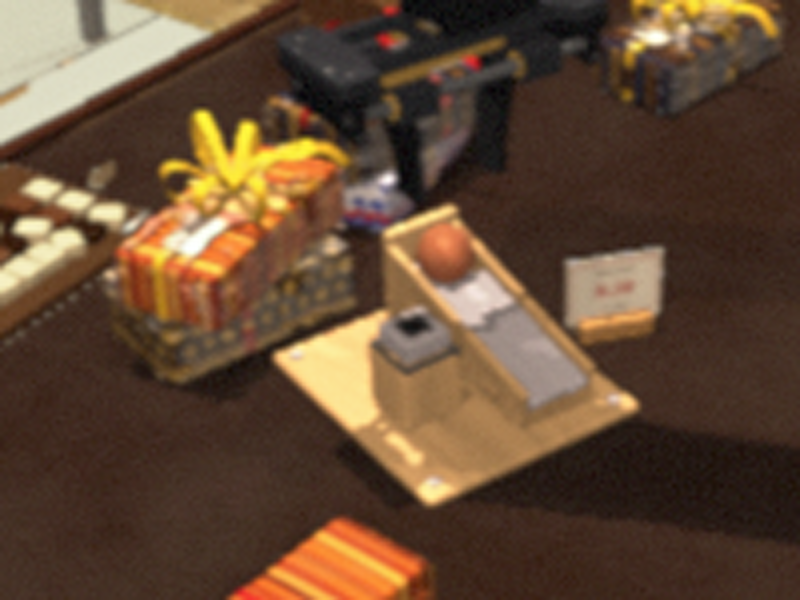

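```bash
python3 - <<'E'
from fit import *
p=ctrl.read_camera('wrist')
q=[555.33,67.25,-.304]
pts=[((-95,-52,8),235,105),((-95,112,8),386,104),((-10,65,70),346,197),((-78,0,29),280,122.5)]
for n,P in dict(key_top=(-10,65,70),lane_point=(-10,0,44),lane_end=(-78,0,29)).items():
    print(n,proj(p,W(q,P)),[(r['centre'],r['score']) for r in ctrl.pinpoint(p,n)[:1]])
o=[(p,P,np.array([u,v])) for P,u,v in pts]
print([proj(p,W(q,x[1])).round(1).tolist() for x in o]); print(fit(o))
# detect pad centroid
g=cv2.cvtColor(p['img'],cv2.COLOR_RGB2GRAY)
cv2.imwrite('pics/w2.png',cv2.resize(p['img'][90:290,220:420,::-1],(600,600),interpolation=2))
E
```

```text
key_top [350.7655177  195.59529483] [([351.0, 199.3], 0.68)]
lane_point [285.08964388 188.33279102] [([285.7, 189.5], 0.95)]
lane_end [284.15722259 119.91700472] [([284.4, 120.3], 0.81)]
[[236.9, 102.8], [390.5, 102.0], [350.8, 195.6], [284.2, 119.9]]
(array([ 5.56151568e+02,  6.27102754e+01, -3.02547013e-01]), array([[-1.84895281, -0.04080798],
       [ 0.37874083, -0.04261188],
       [ 0.388993  ,  0.66426057],
       [ 0.11206603, -0.388363  ]]))
```

View pics/w2.png

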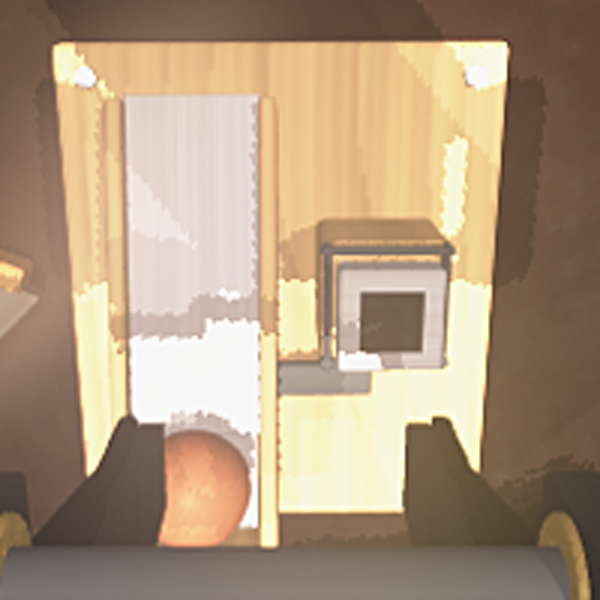

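Call:
{"name": "servo_tool", "arguments": {
  "steps": [
    [[0.002, -0.001, 0.002, 1.3, -1.9, 20, 0.575], [0.002, -0.001, 0.002, 1.3, -1.9, 40, 0.575], [0.002, -0.001, 0.002, 1.3, -1.9, 55, 0.575], [0.002, -0.001, 0.002, 1.3, -1.9, 65, 0.575], [0.002, -0.001, 0.002, 1.3, -1.9, 65, 0.575]]
  ]
}}

```text
time_s: 3.65
ee_pos: [554.3, 96.4, 74.3]
tool_rot: [0.156, 0.988, -0.001, -0.001]
contact_force: [0.4, 0.3, 0.6]
opening: 49.8
```

```bash
python3 st.py 57; python3 - <<'E'
from h import *
p=shot('wrist','w3.png');a=shot('scene','s4.png')
x=cv2.resize(p['img'][130:330,200:440,::-1],(480,400),interpolation=2);y=cv2.resize(a['img'][180:260,260:340,::-1],(400,400),interpolation=2)
cv2.imwrite('pics/c3.png',cv2.resize(np.hstack([x,y]),(800,364)))
E
```

```text
3.65 [ 0.37  0.35 -0.73  1.79  0.26  1.1   0.8 ] [554.3  96.4  74.3] 49.84759539380615 [0.44 0.27 0.58]
[[-0.952  0.307 -0.002]
 [ 0.307  0.952 -0.003]
 [ 0.001 -0.003 -1.   ]]
shift tool [ 0.3  5.1 17.3]
rotvec [-0.0029 -0.0007 -0.0085]
disp frame -9.7 27.5 74.3
```

View pics/c3.png

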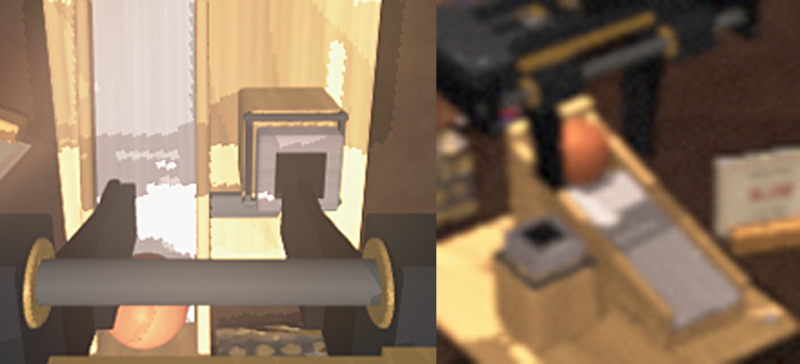

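```bash
python3 - <<'E'
from h import *
from scipy.spatial.transform import Rotation as Ro
a=shot('scene','s5.png'); t=shot('top','t5.png'); w=shot('wrist','w5.png')
o=ctrl.get_obs(); print(o['time_s'],o['ee_pos'].round(1),o['joint_vel'].round(3),o['contact_force'].round(1))
R=Ro.from_quat(o['tool_rot']); 
for n,p in (('s',a),('t',t),('w',w)):
    print(n,[proj(p,o['ee_pos']+R.apply([0,s,0])).round(1).tolist() for s in (-32.5,0,32.5)])
E
python3 - <<'E'
import cv2,numpy as np
a=cv2.imread('pics/s5.png')[150:270,230:350];b=cv2.imread('pics/t5.png')[140:260,230:350]
cv2.imwrite('pics/c5.png',cv2.resize(np.hstack([a,b]),(800,400),interpolation=2))
E
```

```text
3.9 [555.6  97.2  76.2] [-0.002  0.002  0.     0.002  0.002 -0.002 -0.001] [ 0.5 -0.   0.4]
s [[304.7, 220.0], [294.3, 224.2], [283.6, 228.5]]
t [[296.5, 211.0], [286.4, 207.6], [276.4, 204.2]]
w [[268.7, 227.2], [313.9, 227.3], [359.0, 227.3]]
```

View pics/c5.png

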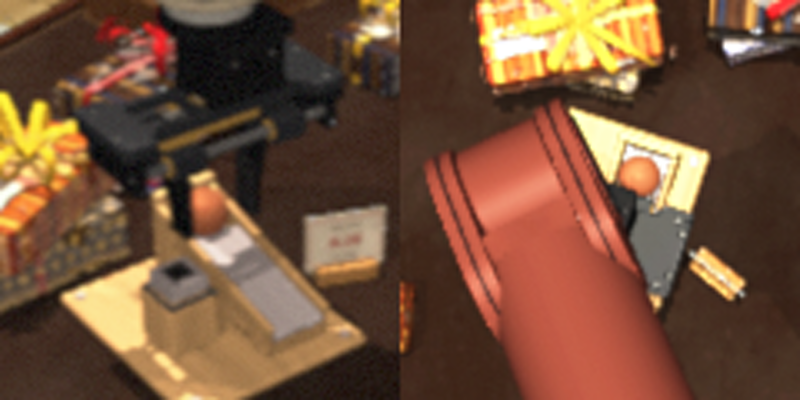

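View pics/w5.png

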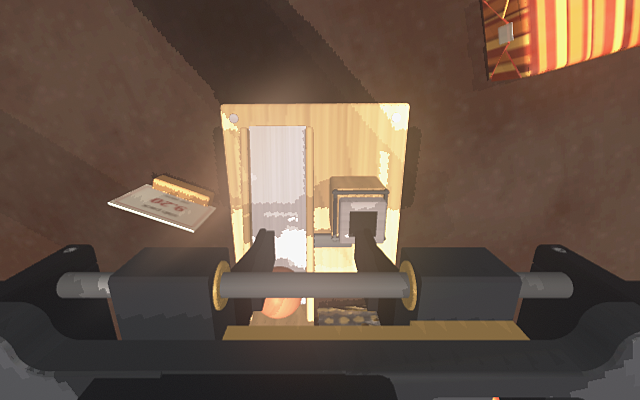

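```bash
python3 - <<'E'
import cv2,numpy as np
a=cv2.imread('pics/s5.png')[190:240,265:325];b=cv2.imread('pics/w5.png')[190:260,240:380]
cv2.imwrite('pics/c6.png',cv2.resize(a,(720,600),interpolation=0))
cv2.imwrite('pics/c7.png',cv2.resize(b,(800,400),interpolation=2))
from h import *
a=ctrl.read_camera('scene');w=ctrl.read_camera('wrist')
for z in (0,-10,-20): 
  from scipy.spatial.transform import Rotation as Ro
  o=ctrl.get_obs();R=Ro.from_quat(o['tool_rot'])
  for s in (-32.5,-25,25,32.5): 
    X=o['ee_pos']+R.apply([0,s,z]); print(z,s,proj(a,X).round(1),proj(w,X).round(1))
E
```

```text
0 -32.5 [304.7 220.1] [268.7 227. ]
0 -25 [302.4 221.1] [279.2 227. ]
0 25 [286.1 227.6] [348.6 227.1]
0 32.5 [283.7 228.6] [359.  227.1]
-10 -32.5 [304.7 216.9] [266.5 232.9]
-10 -25 [302.3 217.9] [277.4 232.9]
-10 25 [286.  224.4] [350.3 233. ]
-10 32.5 [283.5 225.4] [361.2 233.1]
-20 -32.5 [304.6 213.7] [264.1 239.4]
-20 -25 [302.2 214.6] [275.6 239.5]
-20 25 [285.9 221.1] [352.1 239.6]
-20 32.5 [283.4 222.1] [363.6 239.6]
```

View pics/c6.png

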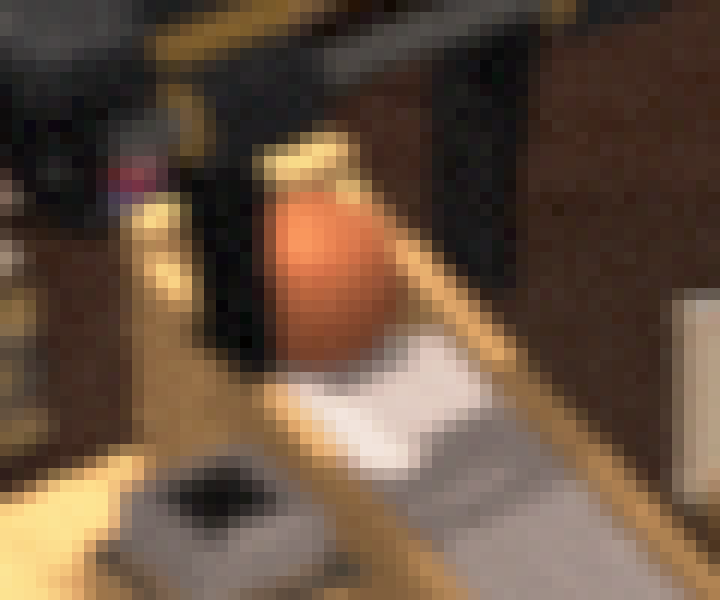

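View pics/c7.png

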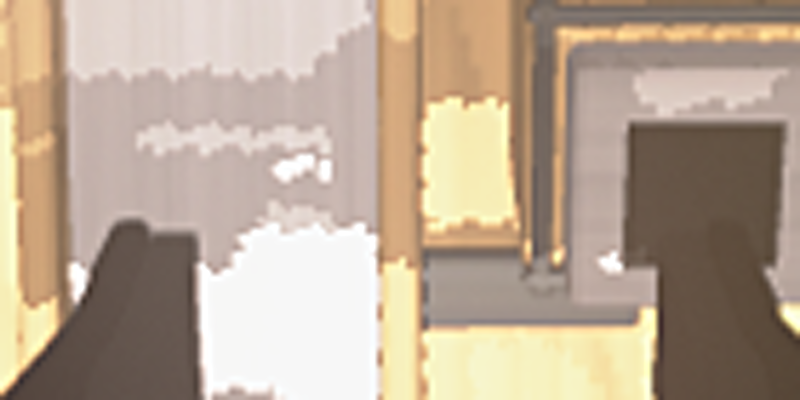

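```bash
python3 st.py 54
```

```text
4.0 [ 0.37  0.34 -0.73  1.79  0.26  1.1   0.8 ] [555.4  97.2  76. ] 49.83851790100507 [ 0.01 -0.56  0.03]
[[-0.952  0.307  0.001]
 [ 0.307  0.952 -0.002]
 [-0.002 -0.002 -1.   ]]
shift tool [ 1.2  3.9 22. ]
rotvec [-0.0016  0.0019 -0.0078]
disp frame -8.9 28.6 76.0
```

Call:
{"name": "servo_tool", "arguments": {
  "steps": [
    [[0, 0, -0.008, 1, 4, 5, 0.575], [0, 0, -0.008, 1, 4, 10, 0.575], [0, 0, -0.008, 1, 4, 15, 0.575], [0, 0, -0.008, 1, 4, 18, 0.575], [0, 0, -0.008, 1, 4, 18, 0.575], [0, 0, -0.008, 1, 4, 18, 0.575]]
  ]
}}

```text
time_s: 4.6
ee_pos: [555.3, 101.1, 57.3]
tool_rot: [0.151, 0.988, -0.001, 0.0]
contact_force: [-0.6, -0.8, -0.3]
opening: 49.8
```

```bash
python3 st.py 50; python3 - <<'E'
from h import *
a=shot('scene','s8.png')['img'][190:240,265:325,::-1];b=shot('wrist','w8.png')['img'][170:270,240:380,::-1]
cv2.imwrite('pics/c8.png',np.hstack([cv2.resize(a,(360,300),interpolation=2),cv2.resize(b,(420,300),interpolation=2)]))
E
```

```text
4.6 [ 0.35  0.37 -0.73  1.81  0.28  1.07  0.79] [555.3 101.1  57.3] 49.849713494576235 [-0.55 -0.77 -0.34]
[[-0.954  0.299  0.   ]
 [ 0.299  0.954 -0.002]
 [-0.001 -0.002 -1.   ]]
shift tool [-0.2  0.2  7.3]
rotvec [-0.002   0.0008  0.0001]
disp frame -10.2 32.3 57.3
```

View pics/c8.png

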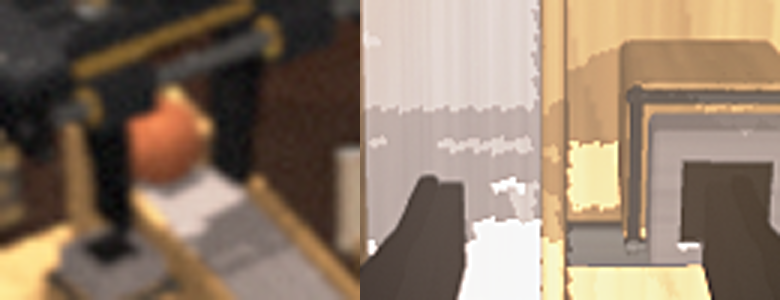

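Call:
{"name": "servo_tool", "arguments": {
  "steps": [
    [[0, 0, 0, 0, 0, 3, 0.575], [0, 0, 0, 0, 0, 6, 0.575], [0, 0, 0, 0, 0, 8, 0.575], [0, 0, 0, 0, 0, 10, 0.575], [0, 0, 0, 0, 0, 10, 0.575], [0, 0, 0, 0, 0, 10, 0.575]]
  ]
}}

```text
time_s: 5.3
ee_pos: [555.3, 101.1, 47.3]
tool_rot: [0.151, 0.988, -0.001, 0.0]
contact_force: [-0.8, 0.2, 0.4]
opening: 50.1
```

```bash
python3 st.py 37; python3 - <<'E'
from h import *
a=shot('scene','s9.png')['img'][190:240,265:325,::-1];b=shot('wrist','w9.png')['img'][170:270,240:380,::-1]
cv2.imwrite('pics/c9.png',np.hstack([cv2.resize(a,(360,300),interpolation=2),cv2.resize(b,(420,300),interpolation=2)]))
E
```

```text
5.3 [ 0.35  0.38 -0.72  1.82  0.29  1.05  0.78] [555.3 101.1  47.3] 50.105489762657825 [-0.82  0.2   0.42]
[[-0.954  0.299  0.   ]
 [ 0.299  0.954 -0.002]
 [-0.001 -0.002 -1.   ]]
shift tool [-0.2  0.2 10.3]
rotvec [-0.002   0.0009  0.0002]
disp frame -10.2 32.3 47.3
```

View pics/c9.png

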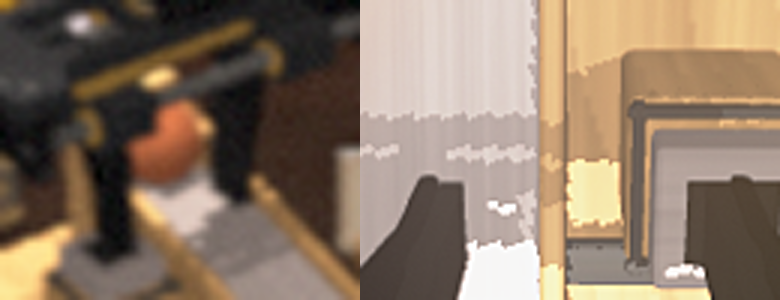

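Call:
{"name": "servo_tool", "arguments": {
  "steps": [
    [[0, 0, 0, 0, 0, 2, 0.575], [0, 0, 0, 0, 0, 4, 0.575], [0, 0, 0, 0, 0, 4, 0.575]]
  ]
}}

```text
time_s: 5.7
ee_pos: [555.5, 101.1, 43.3]
tool_rot: [0.151, 0.988, -0.001, 0.0]
contact_force: [-0.8, -1.4, 2.2]
opening: 50.0
```

Call:
{"name": "servo_tool", "arguments": {
  "steps": [
    [[0, 0, 0, 0, 0, 3, 0.575], [0, 0, 0, 0, 0, 6, 0.575], [0, 0, 0, 0, 0, 9, 0.575], [0, 0, 0, 0, 0, 11, 0.575], [0, 0, 0, 0, 0, 11, 0.575], [0, 0, 0, 0, 0, 11, 0.575], [0, 0, 0, 0, 0, 11, 0.575]]
  ]
}}

```text
time_s: 6.4
ee_pos: [555.6, 101.2, 32.5]
tool_rot: [0.151, 0.988, -0.001, 0.001]
contact_force: [-1.1, 0.6, 5.6]
opening: 50.2
```

```bash
python3 st.py 32; python3 - <<'E'
from h import *
a=shot('scene','s10.png')['img'][190:240,265:325,::-1];b=shot('wrist','w10.png')['img'][170:270,240:380,::-1]
cv2.imwrite('pics/c10.png',np.hstack([cv2.resize(a,(360,300),interpolation=2),cv2.resize(b,(420,300),interpolation=2)]))
E
```

```text
6.4 [ 0.34  0.4  -0.72  1.83  0.3   1.03  0.77] [555.6 101.2  32.5] 50.15636200629708 [-1.09  0.62  5.6 ]
[[-0.954  0.299  0.001]
 [ 0.299  0.954 -0.002]
 [-0.001 -0.002 -1.   ]]
shift tool [0.1 0.1 0.5]
rotvec [-0.0017  0.0013  0.0002]
disp frame -9.9 32.4 32.5
```

View pics/c10.png

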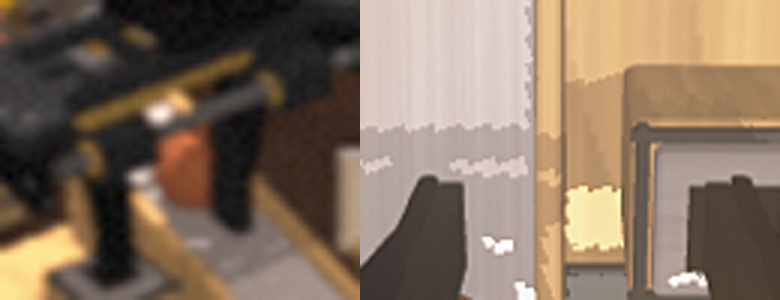

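View pics/w10.png

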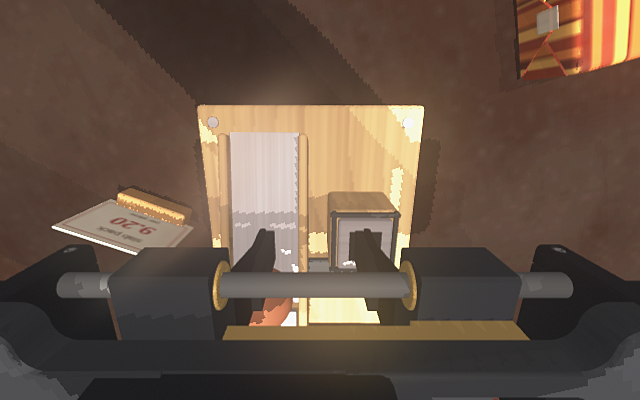

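The ball has left the socket and sits behind the lane finger. The force reads 5.6 N against 5.4 N at the end of the spring's travel, so I'll press a little further to feel the hard stop.

Call:
{"name": "servo_tool", "arguments": {
  "steps": [
    [[0, 0, 0, 0, 0, 1, 0.575], [0, 0, 0, 0, 0, 2, 0.575], [0, 0, 0, 0, 0, 2, 0.575], [0, 0, 0, 0, 0, 2, 0.575]]
  ]
}}

```text
time_s: 6.9
ee_pos: [555.7, 101.2, 32.0]
tool_rot: [0.151, 0.988, -0.001, 0.001]
contact_force: [-6.9, -4.4, 23.3]
opening: 50.2
```

Call:
{"name": "servo_tool", "arguments": {
  "steps": [
    [[0, 0, 0, 0, 0, -1, 0.575], [0, 0, 0, 0, 0, -1, 0.575], [0, 0, 0, 0, 0, -1, 0.575], [0, 0, 0, 0, 0, -1, 0.575], [0, 0, 0, 0, 0, -1, 0.575], [0, 0, 0, 0, 0, -1, 0.575]]
  ]
}}

```text
time_s: 7.5
ee_pos: [555.6, 101.2, 32.2]
tool_rot: [0.151, 0.988, -0.001, 0.001]
contact_force: [-4.0, -1.4, 13.7]
opening: 50.2
```

```bash
python3 st.py 32; python3 - <<'E'
from h import *
import time
a=shot('scene','s11.png');a1=shot('scene','s12.png')
for _ in range(8): a2=shot('scene','s13.png')
print(np.abs(a1['img'].astype(int)-a2['img'])[190:240,285:325].mean())
for r in ctrl.look_for(a2,'praline')[:2]: print(r)
for r in ctrl.pinpoint(a2,'praline_center')[:2]: print(r)
print('expected ball', proj(a2,[555.33+.954*20,67.25-.299*20,70.5]))
o=ctrl.get_obs();print(o['time_s'],o['ee_pos'].round(1),o['contact_force'].round(1))
a=a1['img'][150:270,230:350,::-1];b=a2['img'][190:240,265:325,::-1]
cv2.imwrite('pics/c11.png',np.hstack([cv2.resize(a,(400,400),interpolation=2),cv2.resize(b,(400,400),interpolation=2)]))
E
```

```text
7.5 [ 0.34  0.4  -0.72  1.83  0.31  1.03  0.77] [555.6 101.2  32.2] 50.20456297761748 [-4.01 -1.43 13.71]
[[-0.954  0.299  0.001]
 [ 0.299  0.954 -0.002]
 [-0.002 -0.002 -1.   ]]
shift tool [0.1 0.  0.2]
rotvec [-0.002   0.0017  0.0002]
disp frame -9.9 32.5 32.2
2.5048333333333335
{'centre': [293.1, 218.0], 'score': 0.68}
expected ball [297.15156405 217.41736509]
8.1 [555.6 101.1  32.2] [-4.3 -1.6 13.2]
```

View pics/c11.png

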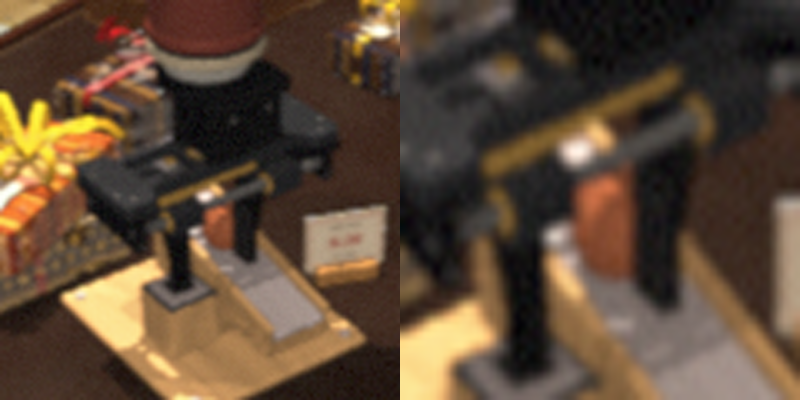

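```bash
python3 - <<'E'
from h import *
print(ctrl.sign_off())
E
```

```text
the job is handed in; nothing more can be done
None
```

I pressed the key down to its hard stop with one finger. The praline popped out of its socket and is resting in the lane against the uphill side of the other finger. I handed the job in with the arm holding that pose, at about 8.1 s.

**Key:** pressing on past the end of the spring's travel raised the force to 23 N, so the key had reached its stop. I backed off 1 mm, and the hold was steady at about 13 N, well above the 5.4 N the spring needs. In the last picture the key cap sits down in its collar.

**Praline:** it showed at the same place behind the lane finger in the pictures over the last 1.5 s or so, and two scene pictures about 0.4 s apart hardly differed. I have no direct reading that it was at rest. The detector put its visible centre at (293, 218), against an expected (297, 217). The finger hides part of the ball, which probably explains the 4-pixel difference.

**Bystanders:** I planned the moves to stay clear of them. The price card next to the dispenser looked unmoved. I did not check the others individually at the end.

**What disagreed:**
- With the fingers open about 50 mm, the tips were 20–25 mm higher than the reported tool position. I confirmed this in two cameras before pressing, and went down by feel instead.
- The readings taken right after the approach move lagged by about 5 mm sideways. I corrected that before touching anything.

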